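# Push the parts box home in its rack lane

## Task

Push the parts box with your fingertips straight down the lane in front of it, until it is fully home against the end stop. Neither the box nor the gripper may touch the guide rails on the way. Do not grasp, lift or tip the box, and leave the weight in front of the other lane and everything else where it is.

Things in the scene. Friction and masses are not known exactly. Their poses are not given: they have to be found in the camera images.
- rack: fixed two-lane storage rack: a flat dark grey plate 272 x 204 x 4 mm on the bench, its position and heading vary. Origin at the centre of the plate's underside; x runs along the lanes toward the end stop, y to the left, z up. The plate's top is 4 mm above the origin. From x = -136 to -38 mm it is a bare apron, then the rails begin
- rails: three parallel steel guide rails fixed on the rack plate, same origin and axes as the rack. Each is 8 mm wide, its top 22 mm above the bench, from x = -38 to +124 mm, centred at y = -91, 0 and +91 mm: they form two lanes with 83 mm clear width. Must not be touched
- end_stop: fixed cross bar with a low rubber pad in each lane, closing the far end of both lanes; same origin and axes as the rack. Its top is 32 mm above the bench and the pads' faces toward the lanes lie at x = +124 mm
- left_end (a point): middle of the far end of the left lane, on the plate's top, in the plane of the stop pad's face; axes as the rack's. It lies at rack x = +124, y = +45.5 mm
- right_end (a point): the same for the right lane, at rack x = +124, y = -45.5 mm
- box: loose white lidded box, 70 x 63 wide x 48 mm high, about 0.3 kg. Origin: centre of its underside; x points down the lane: near wall at x = -32 mm (small lid tab to -35), far wall at +35 mm. It stands on the apron before either lane, up to 3 mm off the lane's middle line and up to 5 degrees askew. Home, its far wall meets the pad: origin 35 mm short of the lane's end point
- weight: loose stainless slotted weight, a disc 47 mm across and 24 mm high, standing on the apron before the other lane; origin at the centre of its underside. Not to be moved
- fitting: loose steel pipe fitting, 27 x 31 x 29 mm, standing on the bench by the right edge of the rack; leave alone
- plug: loose blanking plug, 20 x 20 x 22 mm, standing on the bench by the right edge of the rack; leave alone
- hex_keys: loose folding hex key set, 30 x 92 x 20 mm, lying well to the right of the rack; leave alone
- driver: loose screwdriver, 189 mm long, lying near the front edge of the bench on the right; leave alone
There are look-alikes about, which are no part of the job. Several things have the shape of the box; the one meant has the colours described above.

How it is judged (in metres and radians):
At the end, for the whole second after the job is handed in: the box stands flat on the rack plate between the rails of the lane that it stood before, its far wall within 5 mm of the end stop's pad, in line with the lane within 0.2 rad, at rest and released (((x of box in the frame of left_end between -0.04 and -0.03 m and y of box in the frame of left_end between -0.012 and 0.012 m) or (x of box in the frame of right_end between -0.04 and -0.03 m and y of box in the frame of right_end between -0.012 and 0.012 m)) and angle between the x axis of box and the x axis of rack, either way round below 0.2 rad and angle between box's own z axis and vertical below 0.05 rad and z of box in the frame of rack below 0.008 m and linear speed of box below 0.01 m/s); the robot touches nothing.
It fails at once if anything touches a guide rail (over 0.3 N) (contact force between rails and anything else above 0.3 N).
It fails at once if the box is lifted more than 6 mm off the plate (z of box in the frame of rack above 0.01 m).
It fails at once if the box is tipped more than 0.2 rad (angle between box's own z axis and vertical above 0.2 rad).
It fails at once if the weight or another bystander is moved more than 10 mm (distance of any of weight, fitting, plug, hex_keys, driver from where it was at the start of the episode above 0.01 m).
It also fails if it takes over 40 s, if anything falls off the work surface, if the arm or the gripper's body presses on something with over 40 N, if the wrist force passes 120 N, or if a joint passes its speed limit or range.

## Robot

A 7-joint arm with a two-finger parallel gripper is mounted at the origin on a cart in front of the work surface, level with it; the furniture and walls round the work are solid. World frame = base frame: x ahead of the robot, y to its left, z up, the work surface at z = 0. Lengths are in m, angles in degrees, forces in N, time in s.
With the tool pointing down it reaches from about 0.425 to 0.875 m from the base axis. Payload 4.7 kg.
Tool frame: the origin (TCP) lies at the very end of the fingers, on their centre line; the grasp point (between the pads) lies 19 mm behind it; y points along the fingers, z is the direction in which the jaws open and shut, and the axes are right-handed (so a half turn about y gives the same grasp; the last joint's range is limited). The gripper opens to 87 mm and grips with 3 to 60 N. Pads are 19 mm wide; open, the fingers measure 117 mm over their backs; the gripper's body (75 mm by 190 mm) begins 51 mm behind the grasp point.
Start: joints at [-66.629, 18.392, -4.016, 83.108, 1.295, 78.541, -3.26], TCP at [0.249, 0.6, 0.183] pointing down, gripper open.
Joint ranges: [-163.93, 163.93], [-17.29, 119.83], [-79.2, 71.16], [3.27, 140.29], [-89.18, 269.18], [5.43, 117.66], [-154.24, 154.24]. Speed limits (degrees/s): [147.25, 147.25, 180, 180, 180, 180, 180].

## Interface

Orientations are given as [roll, pitch, yaw] about the fixed x, y, z axes, in that order (R = Rz(yaw) Ry(pitch) Rx(roll)).
In Python, from cell import env gives the robot as it stands.
- The arm moves only by the shell command python3 -m pendant 'ROWS' [FORCE]. ROWS is JSON, one flat list of numbers, 7 for each row, row after row: the shift along the world's x, y, z in units of 40 mm (1.0 is 40 mm), then the turn, a rotation vector about the world's x, y, z in units of 10 degrees (1.0 is 10 degrees), then the finger opening in mm, from 0 to 87. In form: [x, y, z, wx, wy, wz, jaw, x, y, z, wx, wy, wz, jaw, ...]. A call has 1 to 10 rows; each row shifts and turns the commanded pose from where the row before left it; what a row does not reach is not made up. A row lasts 1/8 s, in which the tool goes at most 62.5 mm and 10.7 degrees, less where a joint would pass 70% of its speed; a pose out of reach is approached as far as the arm can. A call is refused whole if a number of a shift passes 1 or a number of a turn 1, either way. A call with a gripper value outside its range is refused whole. The fingers move at their own pace and stop on an object; FORCE is the grip in N (left out, the last holds). Time passes only in rows, so rows that do not move let the fingers close. It gives the time, the measured TCP pose, the force and the opening at its end, in the units of the state.
- env.get_obs(): the state, without advancing time (a new reading comes with each control period).
- env.read_camera(name): name is "side" or "top" or "wrist"; returns a dict with "image" (384x512x3 uint8, red, green, blue), "fx", "fy", "cx", "cy" (pixels), "k1" (the pictures are not rectified: a ray, as slopes to the right and down, at radius r is drawn at 1 + k1 r^2 times it, then the intrinsics apply), "cam_to_world" (4x4, takes a point from camera to world coordinates). Camera axes: x right, y up, looking along -z (the intrinsics and any distortion apply to the point x, -y, -z); pixel columns grow to the right and rows downward; lengths in m; the calibration is good to about 2 mm. A picture is of the moment at which its call begins. There is no depth.
- env.sign_off(): hands the job in, once; it reports no verdict.
The state is a dict: "time_s": time; "qpos": joint angles; "joint_velocities": joint speeds; "effort": joint torques, N m; "tool_pos": TCP position; "tool_rot": TCP orientation; "force": force on the tool from outside, world axes, zero at the start; "wrist_torque": the same for the moment, N m; "grip_width": finger opening in m.
Only numpy, scipy, OpenCV 4.12 (cv2) and the standard library are available. Lean on these libraries where they do the work, as an engineer would, in place of code of your own. Each camera call takes 0.05 s, during which the arm holds its last target.

## Working session

There is one attempt and no reset: what is moved stays moved. The work goes in short steps, Python scripts to look and compute and a shell command to move; the robot and the scene stay as the last step left them, time stands still between calls to the robot, and variables do not carry over. Pictures are saved under pics/ and viewed, and the job is handed in when it is done.

```bash
mkdir -p pics; ls
python3 - <<'E'
from cell import env
import cv2
for n in ["side","top","wrist"]:
    c=env.read_camera(n); cv2.imwrite(f"pics/{n}0.png",c["image"][:,:,::-1])
    print(n,c["fx"],c["cx"],c["cy"],c["k1"],c["cam_to_world"].round(3).tolist() if hasattr(c["cam_to_world"],'round') else c["cam_to_world"])
o=env.get_obs();print(o["time_s"],o["tool_pos"],o["tool_rot"],o["force"],o["grip_width"])
E
```

```text
pics
side 349.8277610461082 253.13887092398818 193.32441744915118 -0.043690184332009004 [[0.861, 0.342, -0.377, 0.206], [-0.508, 0.55, -0.663, -0.752], [-0.019, 0.762, 0.647, 0.669], [0.0, 0.0, 0.0, 1.0]]
top 430.8998642553575 258.25325042512685 190.71373082830618 0.012112381793100256 [[-0.002, 0.993, -0.122, 0.381], [-1.0, -0.004, -0.021, -0.147], [-0.021, 0.122, 0.992, 1.386], [0.0, 0.0, 0.0, 1.0]]
wrist 287.2640861347195 259.5321130588985 190.99883136040307 -0.0419423200410951 [[0.383, -0.881, -0.279, 0.172], [0.924, 0.364, 0.117, 0.631], [-0.001, -0.302, 0.953, 0.384], [0.0, 0.0, 0.0, 1.0]]
0.15 [0.24925726 0.5997936  0.18200683] [-9.00842614e+01 -4.50940469e-03 -2.25616113e+01] [-0.67266427  0.17937344  1.47284432] 0.08678367751449684
```

View pics/top0.png

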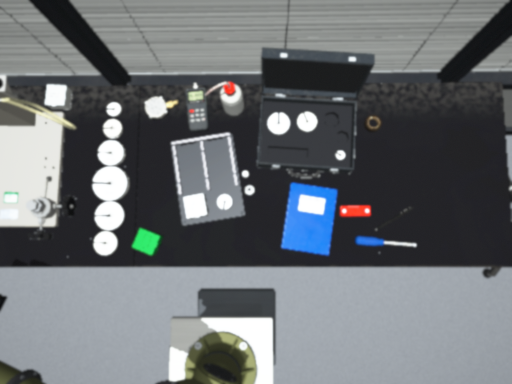

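View pics/side0.png

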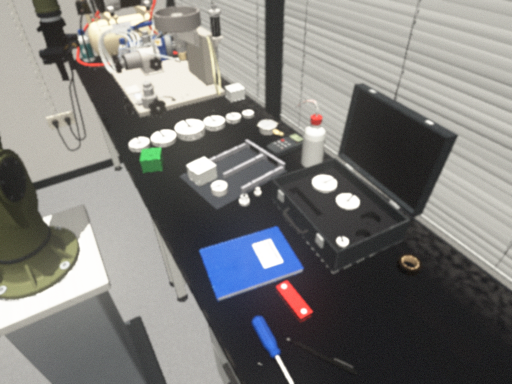

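View pics/wrist0.png

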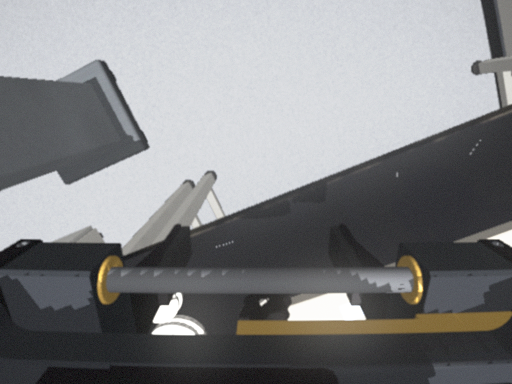

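The top view shows a white box on the rack's apron at (195,206), in the left lane, with the weight at (224,202). Look-alikes are a white box at (58,96) on the far left and a green box at (146,241). The one meant is white and stands on the apron. I'll check it in a close crop.

```bash
cat > h.py <<'E'
import numpy as np,cv2
from cell import env
def proj(c,P):
    M=np.array(c["cam_to_world"]);P=np.atleast_2d(P).astype(float)
    p=(P-M[:3,3])@M[:3,:3]; a=p[:,0]/-p[:,2]; b=-p[:,1]/-p[:,2]
    s=1+c["k1"]*(a*a+b*b)
    return np.c_[c["fx"]*a*s+c["cx"],c["fy"]*b*s+c["cy"]]
def back(c,uv,z):
    M=np.array(c["cam_to_world"]);out=[]
    for u,v in np.atleast_2d(uv):
        K=np.array([[c["fx"],0,c["cx"]],[0,c["fy"],c["cy"]],[0,0,1.]])
        d=np.array([(u-c["cx"])/c["fx"],(v-c["cy"])/c["fy"]]);e=d.copy()
        for _ in range(20): e=d/(1+c["k1"]*(e@e))
        r=M[:3,:3]@np.array([e[0],-e[1],-1]); out.append(M[:3,3]+r*(z-M[2,3])/r[2])
    return np.array(out)
def crop(c,x0,y0,w,h,s,name):
    im=cv2.resize(c["image"][y0:y0+h,x0:x0+w,::-1],None,fx=s,fy=s,interpolation=cv2.INTER_CUBIC); cv2.imwrite("pics/"+name,im)
E
python3 - <<'E'
from h import *
crop(env.read_camera("top"),160,120,110,110,5,"t1.png")
crop(env.read_camera("side"),170,130,130,90,6,"s1.png")
E
```

```text
(no output)
```

View pics/t1.png

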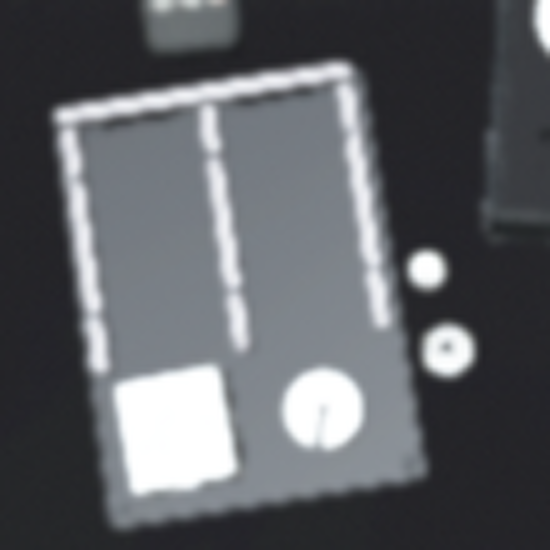

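View pics/s1.png

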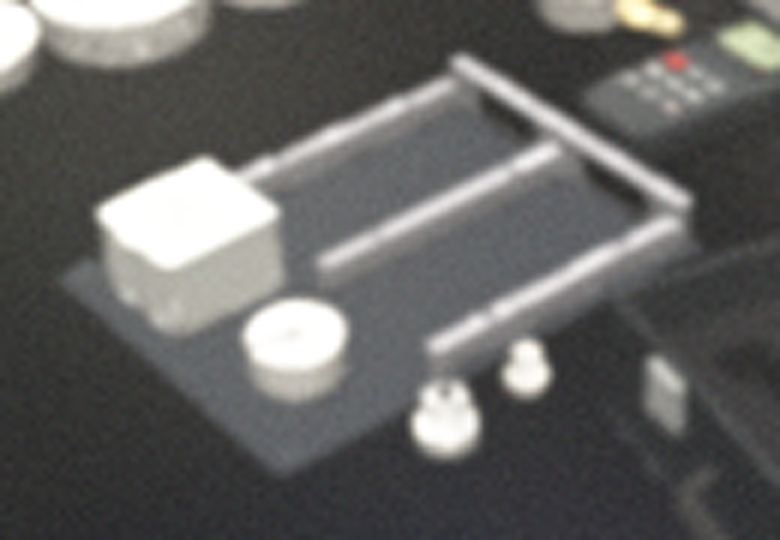

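```bash
cat > fit.py <<'E'
from h import *
from scipy.optimize import least_squares
def T(q,P):
    c,s=np.cos(q[2]),np.sin(q[2]); P=np.asarray(P,float)
    return np.c_[q[0]+c*P[:,0]-s*P[:,1],q[1]+s*P[:,0]+c*P[:,1],P[:,2]]
C={n:env.read_camera(n) for n in("top","side")}
t=lambda p:(np.array(p)+.5)/5-.5+[160,120]
s=lambda p:(np.array(p)+.5)/6-.5+[170,130]
RP=[[-.038,.091,.022],[-.038,0,.022],[-.038,-.091,.022],[-.136,.102,.004],[-.136,-.102,.004]]
rt=t([[99,372],[240,350],[383,326],[112,528],[426,474]])
RS=[[-.038,0,.022],[-.038,-.091,.022],[-.136,.102,.004],[-.136,-.102,.004],[.124,0,.022]]
rs=s([[322,265],[432,348],[65,280],[282,475],[560,150]])
B=[[.035,.0315,.052],[.035,-.0315,.052],[-.032,-.0315,.052],[-.032,.0315,.052]]
bt=t([[115,383],[219,365],[238,472],[132,494]])
bs=s([[207,158],[280,212],[170,268],[100,213]])
def fit(l,q0):
    f=lambda q:np.concatenate([(proj(C[n],T(q,P))-uv).ravel() for n,P,uv in l])
    r=least_squares(f,q0); return r.x,f(r.x).reshape(-1,2).round(1).tolist()
for nm,l in {"top":[0],"side":[1],"both":[0,1]}.items():
    R,e1=fit([[("top",RP,rt),("side",RS,rs)][i] for i in l],[.6,0,.1])
    b,e2=fit([[("top",B,bt),("side",B,bs)][i] for i in l],[.5,0.1,.1])
    d=b[:2]-R[:2];c,sn=np.cos(R[2]),np.sin(R[2])
    print(nm,R.round(4),b.round(4),np.degrees([R[2],b[2]]).round(1),"box in rack",(c*d[0]+sn*d[1]).round(4),(c*d[1]-sn*d[0]).round(4));print(e1,e2)
E
python3 fit.py
```

```text
top [0.59   0.0491 0.166 ] [0.4976 0.0784 0.1826] [ 9.5 10.5] box in rack -0.0863 0.0442
[[0.4, 0.2], [0.2, -0.2], [-0.3, -0.2], [-0.1, 0.1], [-0.2, 0.2]] [[0.5, 0.4], [-0.5, 0.3], [-0.7, -0.0], [0.6, -0.7]]
side [0.59   0.0453 0.1565] [0.4974 0.0773 0.1953] [ 9.  11.2] box in rack -0.0865 0.0461
[[0.1, -0.2], [0.1, 0.3], [-0.8, -0.5], [0.2, 0.5], [0.4, -0.5]] [[0.0, 0.4], [-0.0, -0.0], [0.1, -0.2], [-0.1, -0.2]]
both [0.5903 0.0475 0.1596] [0.4976 0.0781 0.1877] [ 9.1 10.8] box in rack -0.0867 0.0449
[[0.8, -0.1], [0.6, -0.3], [0.1, -0.1], [0.1, -0.2], [0.0, 0.4], [-0.1, -0.5], [-0.1, -0.2], [-1.0, -0.8], [0.1, 0.0], [0.1, -0.9]] [[0.6, 0.5], [-0.4, 0.3], [-0.5, -0.1], [0.8, -0.6], [0.1, 0.3], [-0.1, -0.1], [-0.1, -0.3], [-0.1, -0.4]]
```

Both cameras agree within 2 mm: rack at about (0.590, 0.048) with heading 9.3°. The box is before the left lane, at rack (-0.0865, 0.045) and 1–2° askew. I'll go to a point behind the box, turning to yaw 9.3 (+32°) on the way.

```bash
python3 -m pendant '[0,-1,0.2,0,0,0,36, 0,-1,0.2,0,0,0,36, 0,-1,0.2,0,0,0,36, 0,-1,0.2,0,0,0.4,36, 0.3,-1,0,0,0,0.4,36, 0.5,-1,0,0,0,0.4,36, 0.6,-1,0,0,0,0.4,36, 0.6,-1,0,0,0,0.4,36, 0.6,-1,0,0,0,0.4,36, 0.6,-1,0,0,0,0.4,36]'; python3 -m pendant '[0.6,-1,0,0,0,0.4,36, 0.5,-1,0,0,0,0,36, 0.35,-0.8,0,0,0,0,36, 0,-0.4,0,0,0,0,36, 0,0,0,0,0,0,36, 0,0,0,0,0,0,36]'
```

```text
time_s: 1.6
tool_pos: [0.3781, 0.1989, 0.2152]
tool_rot: [-90.0, -0.0, 5.6]
force: [0.7, 0.3, -0.7]
grip_width: 0.0361
time_s: 2.35
tool_pos: [0.4349, 0.0739, 0.2149]
tool_rot: [-90.0, -0.0, 9.6]
force: [1.1, -0.0, 0.4]
grip_width: 0.036
```

Run:
```python
from h import *
w=env.read_camera("wrist");cv2.imwrite("pics/w2.png",w["image"][:,:,::-1])
crop(env.read_camera("side"),130,90,160,120,5,"s2.png")
o=env.get_obs();print(o["tool_pos"],o["tool_rot"],o["qpos"])
```

```text
[0.4350198  0.07373677 0.21485096] [-8.99879104e+01  3.42899854e-05  9.58866967e+00] [-43.22920353 -10.32099163  26.80184232 108.87160209   4.68763594
  80.39098262  82.00290547]
```

View pics/w2.png

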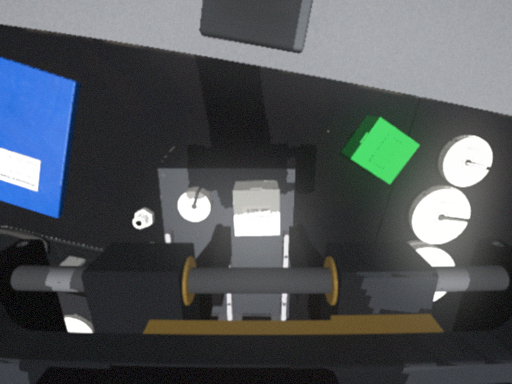

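View pics/s2.png

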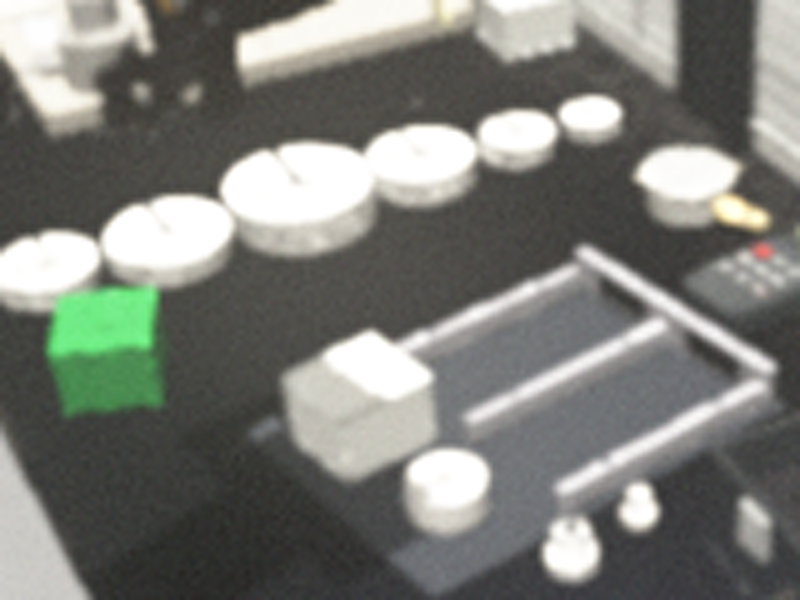

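The wrist view (upside-down, bench front at the top) shows the box at (257,208), the weight at (194,205) and the rails at (229,290) and (286,290). I'll zoom in on it and check alignment.

Run:
```python
from h import *
w=env.read_camera("wrist");crop(w,150,155,160,120,5,"w3.png")
s=env.read_camera("side");print(proj(s,[env.get_obs()["tool_pos"]]))
```

```text
[[172.94720672 123.35139263]]
```

View pics/w3.png

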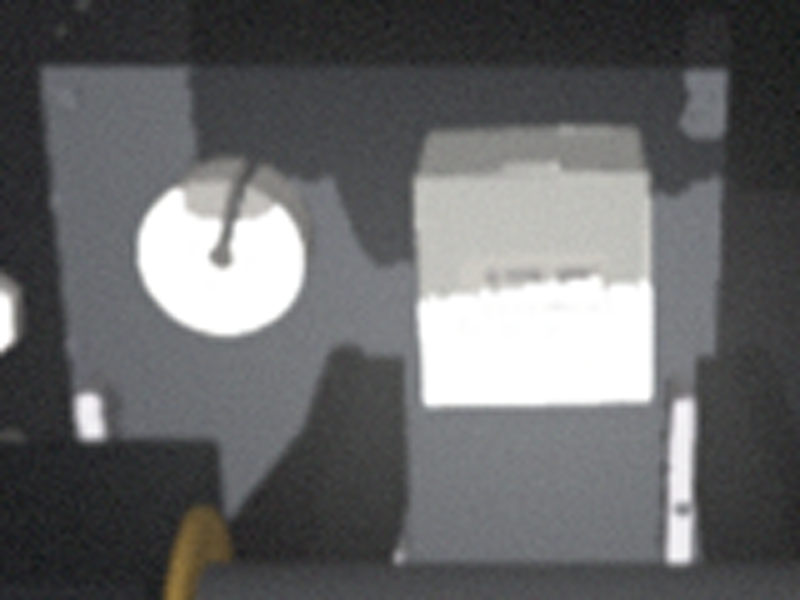

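Top edge of the apron is level in the tool's view, so the tool is in line with the lane. The box is about 2° askew, with its tab centred and about 16 mm wide. Opening 30 straddles the tab. Next I descend to z = 0.03, which is above the 22 mm rails and below the box top.

```bash
python3 -m pendant '[0.04,-0.13,-0.6,0,0,0,30, 0,0,-0.6,0,0,0,30, 0,0,-0.6,0,0,0,30, 0,0,-0.6,0,0,0,30, 0,0,-0.6,0,0,0,30, 0,0,-0.6,0,0,0,30, 0,0,-0.6,0,0,0,30, 0,0,-0.42,0,0,0,30, 0,0,0,0,0,0,30, 0,0,0,0,0,0,30]'
python3 - <<'E'
from h import *
w=env.read_camera("wrist");cv2.imwrite("pics/w4.png",w["image"][:,:,::-1])
crop(env.read_camera("top"),150,120,120,120,5,"t4.png")
crop(env.read_camera("side"),130,90,160,120,5,"s4.png")
E
```

```text
time_s: 3.8
tool_pos: [0.4376, 0.0675, 0.0307]
tool_rot: [-90.0, -0.1, 9.5]
force: [0.5, 0.0, 0.2]
grip_width: 0.0298
```

View pics/w4.png

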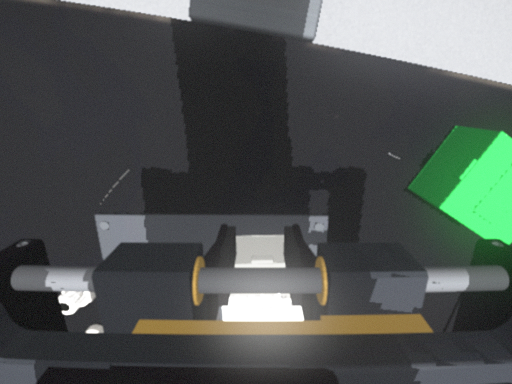

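View pics/s4.png

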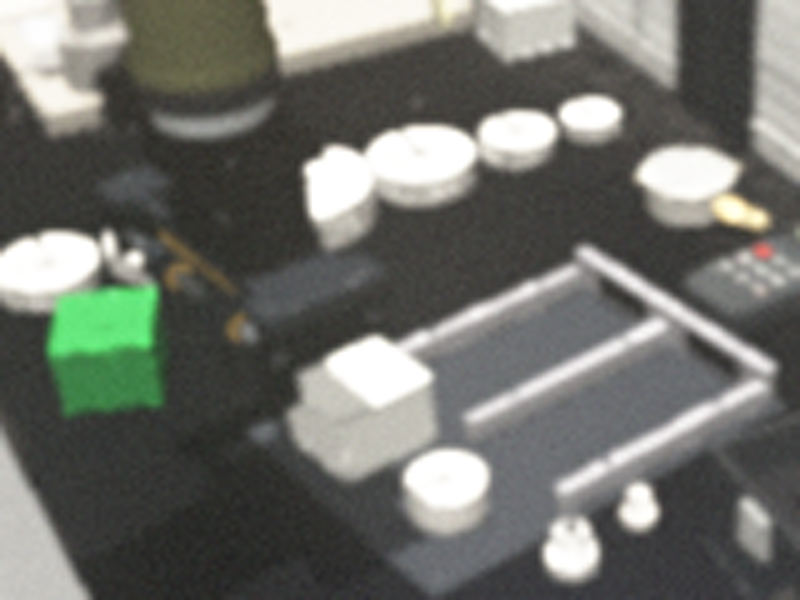

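View pics/t4.png

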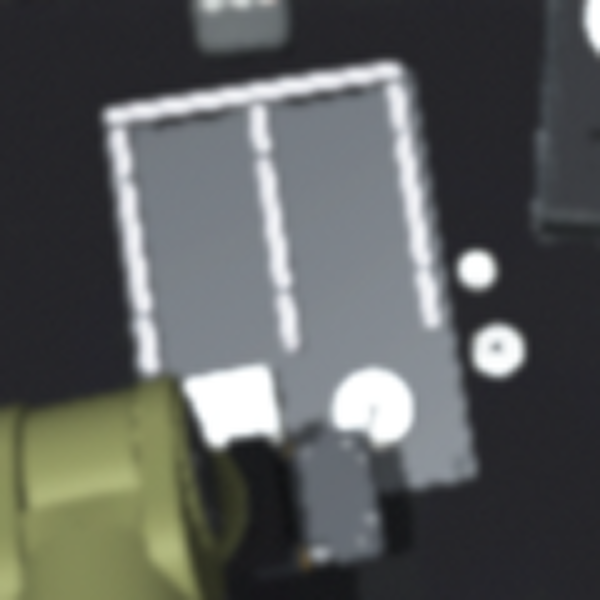

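The fingers straddle the tab and are clear of everything. I'll push in about 8 mm rows along the lane and check before the rails begin.

```bash
python3 -m pendant '[0.2,0.033,0,0,0,0,30, 0.2,0.033,0,0,0,0,30, 0.2,0.033,0,0,0,0,30, 0.2,0.033,0,0,0,0,30, 0,0,0,0,0,0,30, 0,0,0,0,0,0,30]'
python3 - <<'E'
from h import *
w=env.read_camera("wrist");crop(w,180,200,160,120,5,"w5.png")
crop(env.read_camera("top"),150,120,120,120,5,"t5.png")
crop(env.read_camera("side"),170,130,130,90,6,"s5.png")
E
```

```text
time_s: 4.7
tool_pos: [0.4688, 0.0722, 0.0299]
tool_rot: [-90.0, 0.0, 9.4]
force: [-0.7, 1.2, 0.3]
grip_width: 0.0301
```

View pics/t5.png

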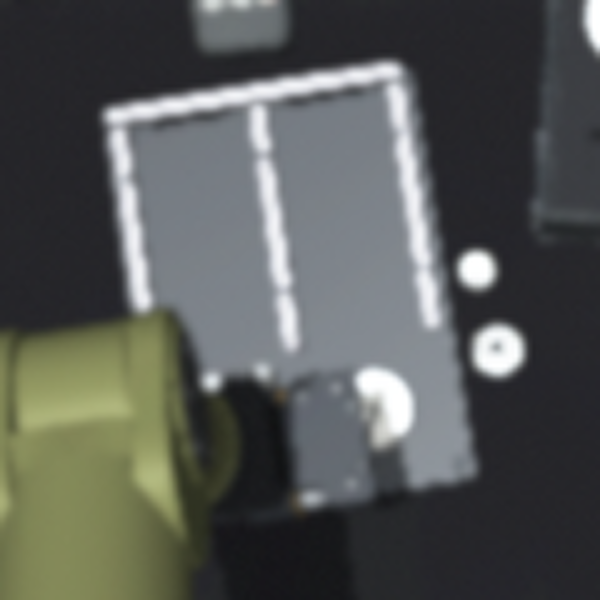

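View pics/s5.png

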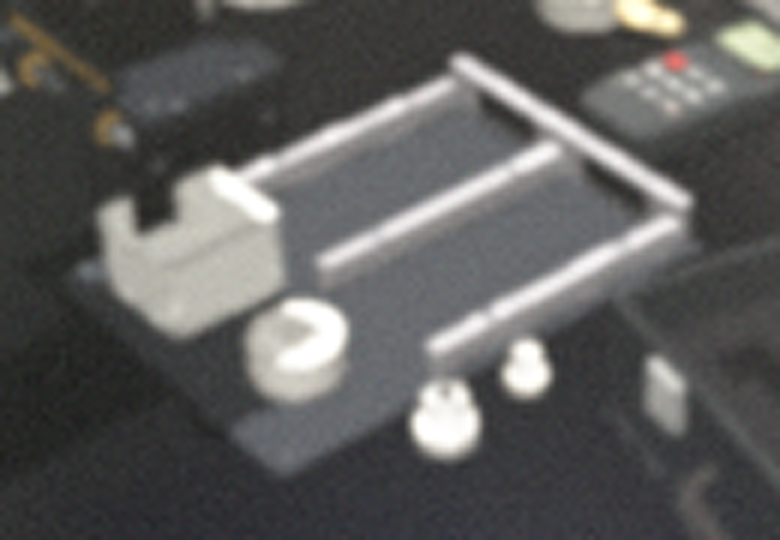

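View pics/w5.png

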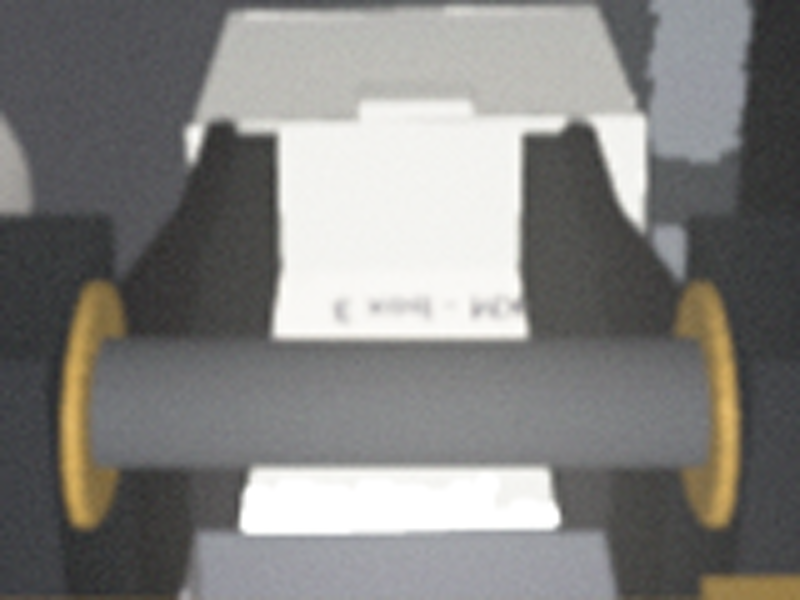

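The box doesn't look pushed: the fingers seem to overlap it. I'll check where the fingertip should appear in the images before moving further.

Run:
```python
from h import *
from scipy.spatial.transform import Rotation as R
o=env.get_obs();p=np.array(o["tool_pos"]);M=R.from_euler("xyz",o["tool_rot"],degrees=True).as_matrix()
print(p,o["qpos"],M.round(2).tolist())
def show(n,x0,y0,w,h,s,name):
    c=env.read_camera(n)
    crop(c,x0,y0,w,h,s,name)
    im=cv2.imread("pics/"+name)
    for dz,col in((.019/2*0,(0,0,255)),):
      for dx in(-.0095,.0095):
        for wz in(-.015,.015,-.03,.03):
            for dy in (0,-.03):
                q=(proj(c,[p+M@[dx,dy,wz]])[0]-[x0,y0]+.5)*s-.5
                cv2.circle(im,tuple(int(v) for v in q.round()),3,(0,0,255) if dy==0 else (255,0,0),-1)
    cv2.imwrite("pics/"+name,im)
show("side",170,130,130,90,6,"s6.png");show("wrist",180,200,160,120,5,"w6.png")
```

```text
[0.46871917 0.07229732 0.03000985] [-41.54423145   4.96814649  30.95721016 118.52897386  -3.05145664
  57.25845255  90.40772255] [[0.99, -0.0, -0.16], [0.16, 0.0, 0.99], [-0.0, -1.0, 0.0]]
```

View pics/s6.png

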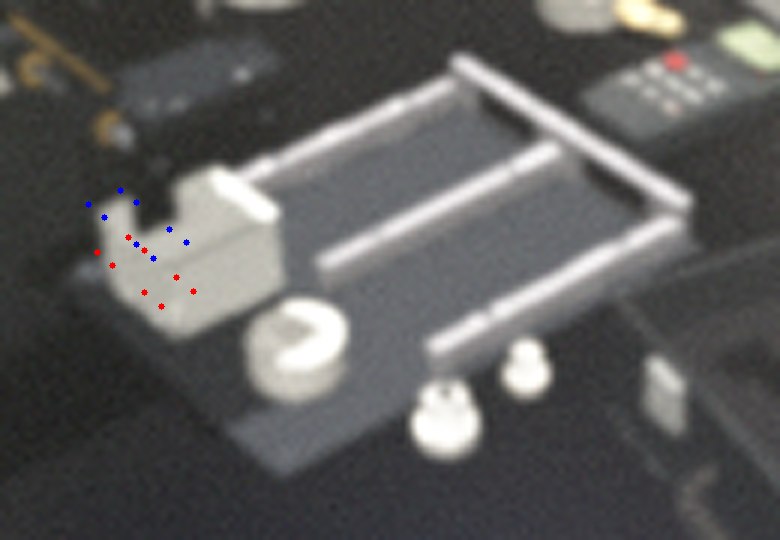

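View pics/w6.png

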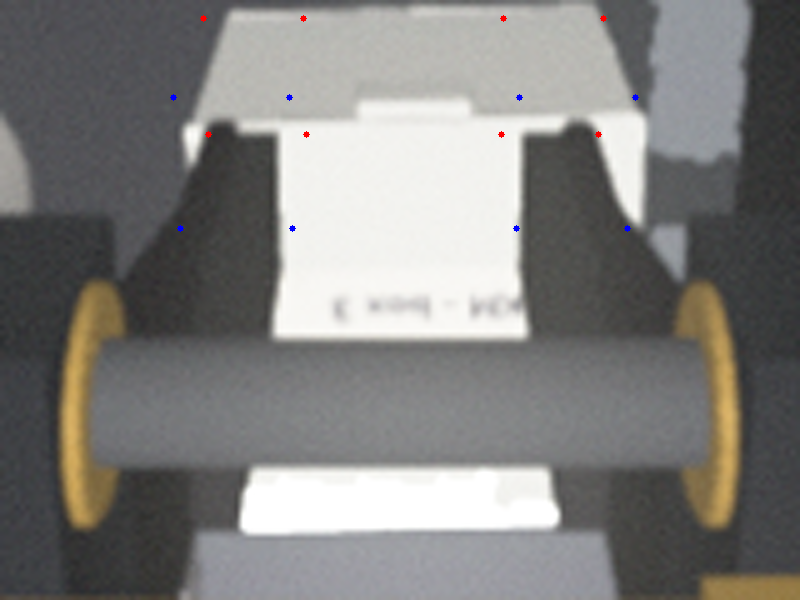

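Run:
```python
from h import *
w=env.read_camera("wrist");s=env.read_camera("side")
print("wrist cam",np.round(w["cam_to_world"],3).tolist())
W=lambda p:(np.array(p)+.5)/5-.5+[180,200]
S=lambda p:(np.array(p)+.5)/6-.5+[170,130]
for z in(.03,.052,.065,.08):
    print(z,"wrist tips L,R",back(w,W([[278,132],[523,132],[215,125],[580,125]]),z)[:,:2].round(4).tolist(),"side tip",back(s,S([[135,228],[175,222]]),z)[:,:2].round(4).tolist())
print("box near top corners wrist z=.052",back(w,W([[187,123],[645,118]]),.052).round(4).tolist(), "bottom .004", back(w,W([[230,12],[600,8]]),.004).round(4).tolist())
```

```text
wrist cam [[-0.165, -0.94, -0.298, 0.387], [0.986, -0.157, -0.051, 0.058], [0.001, -0.303, 0.953, 0.232], [0.0, 0.0, 0.0, 1.0]]
0.03 wrist tips L,R [[0.481, 0.0548], [0.4748, 0.092], [0.4814, 0.0451], [0.4722, 0.1005]] side tip [[0.4793, 0.1092], [0.4992, 0.1029]]
0.052 wrist tips L,R [[0.4707, 0.0552], [0.4652, 0.0883], [0.4711, 0.0465], [0.4629, 0.0958]] side tip [[0.4699, 0.0795], [0.4891, 0.0735]]
0.065 wrist tips L,R [[0.4647, 0.0554], [0.4595, 0.0861], [0.465, 0.0473], [0.4574, 0.0931]] side tip [[0.4644, 0.062], [0.4831, 0.0561]]
0.08 wrist tips L,R [[0.4577, 0.0556], [0.453, 0.0836], [0.458, 0.0483], [0.4511, 0.0899]] side tip [[0.4579, 0.0418], [0.4762, 0.036]]
box near top corners wrist z=.052 [[0.4715, 0.0427, 0.052], [0.4604, 0.1044, 0.052]] bottom .004 [[0.4725, 0.0434, 0.004], [0.4615, 0.1049, 0.004]]
```

Run:
```python
from h import *
crop(env.read_camera("side"),175,135,60,60,10,"s7.png")
crop(env.read_camera("wrist"),205,190,110,60,7,"w7.png")
```

```text
(no output)
```

View pics/s7.png

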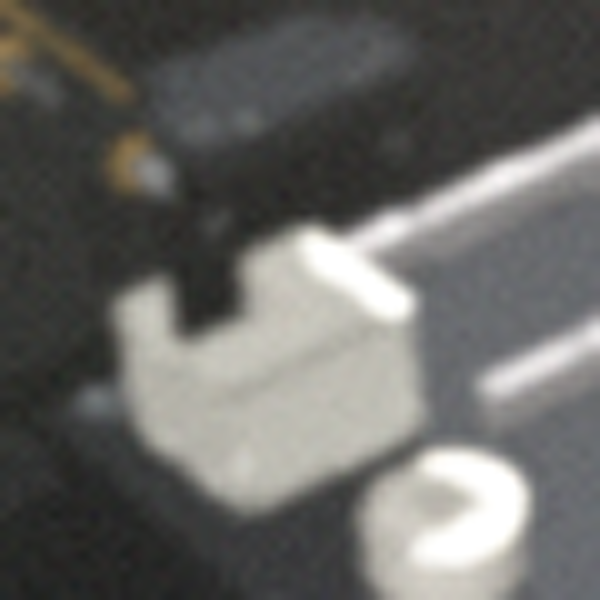

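View pics/w7.png

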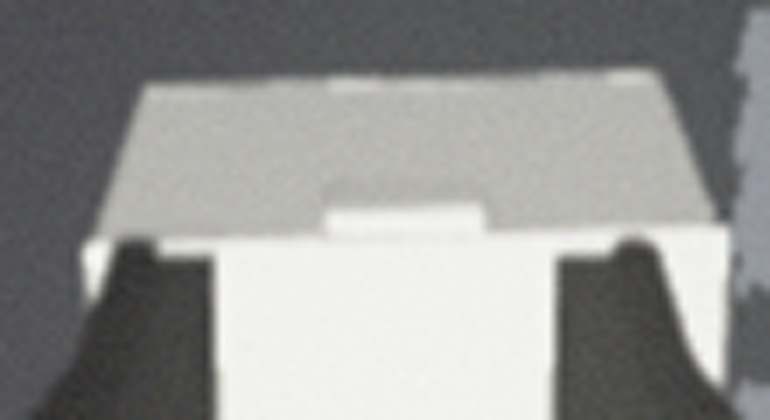

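Both views show the box unmoved, with the fingertips hovering above its lid. Triangulating them gives z≈0.065, while the reported TCP is at 0.030. So the real fingertips end about 35 mm short of the reported TCP. I'll back off and lower in steps, measuring the tips in the picture each time.

```bash
python3 -m pendant '[-0.21,-0.033,0,0,0,0,30, -0.21,-0.033,0,0,0,0,30, -0.21,-0.033,0,0,0,0,30, -0.21,-0.033,0,0,0,0,30, 0,0,0,0,0,0,30, 0,0,-0.3,0,0,0,30, 0,0,0,0,0,0,30, 0,0,0,0,0,0,30]'
python3 - <<'E'
from h import *
crop(env.read_camera("wrist"),180,190,160,120,5,"w8.png")
crop(env.read_camera("side"),170,130,80,60,10,"s8.png")
E
```

```text
time_s: 6.15
tool_pos: [0.4354, 0.0669, 0.0178]
tool_rot: [-90.0, 0.0, 9.4]
force: [0.7, 0.1, 0.1]
grip_width: 0.03
```

View pics/w8.png

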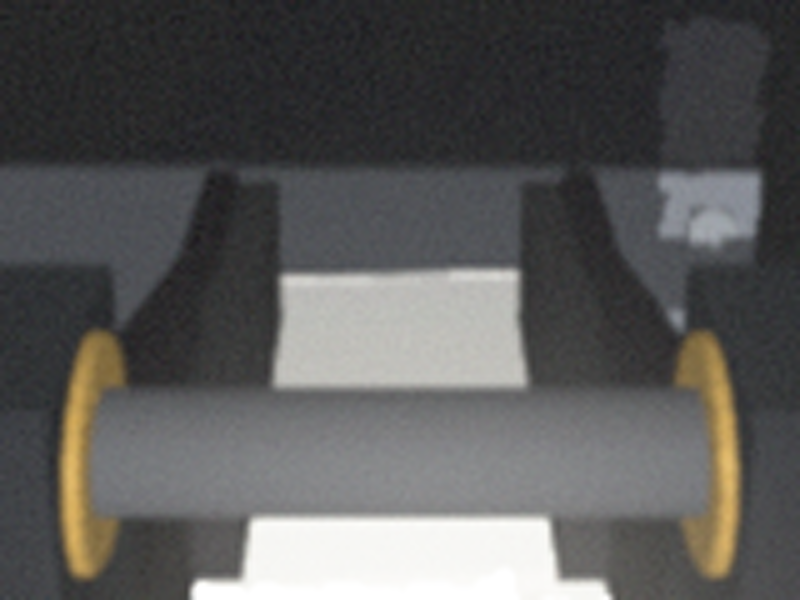

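View pics/s8.png

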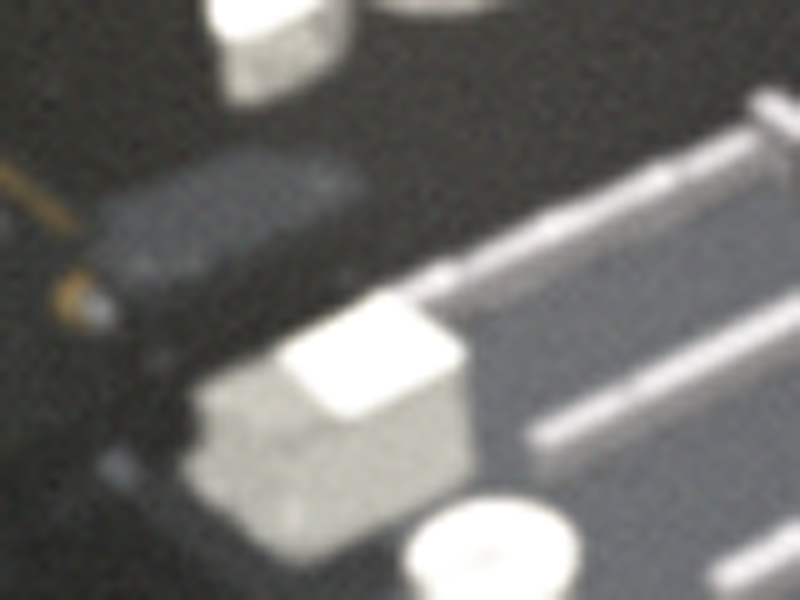

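Run:
```python
from h import *
from scipy.spatial.transform import Rotation as R
o=env.get_obs();p=np.array(o["tool_pos"]);M=R.from_euler("xyz",o["tool_rot"],degrees=True).as_matrix()
for n,x0,y0,w,h,s,name in(("side",170,130,80,60,10,"s9.png"),("wrist",180,190,160,120,5,"w9.png")):
    c=env.read_camera(n); crop(c,x0,y0,w,h,s,name)
    im=cv2.imread("pics/"+name)
    for off,col in((0,(0,0,255)),(.02,(0,255,255)),(.035,(0,255,0))):
      for dx in(-.0095,.0095):
        for wz in(-.015,-.03,.015,.03):
            q=(proj(c,[p+M@[dx,-off,wz]])[0]-[x0,y0]+.5)*s-.5
            cv2.circle(im,tuple(int(v) for v in q.round()),4,col,-1)
    im=cv2.convertScaleAbs(im,alpha=2.2); cv2.imwrite("pics/"+name,im)
```

```text
(no output)
```

View pics/s9.png

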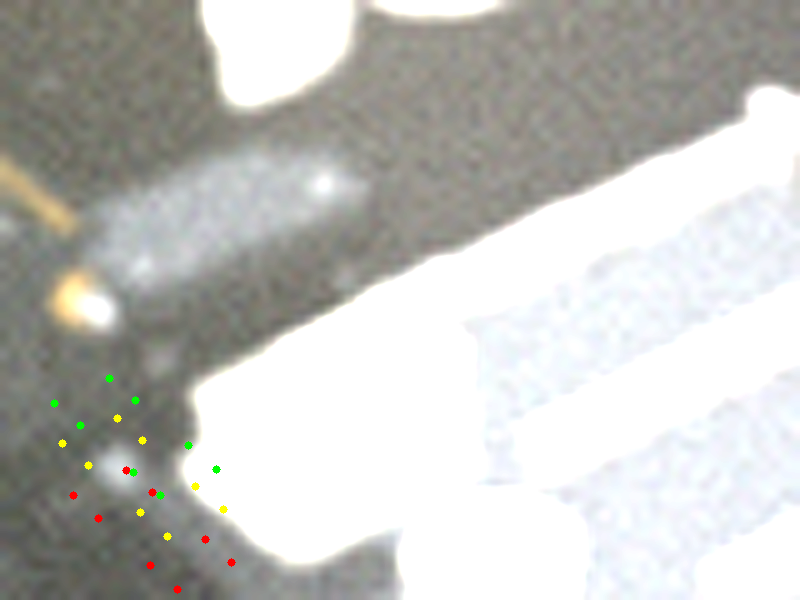

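View pics/w9.png

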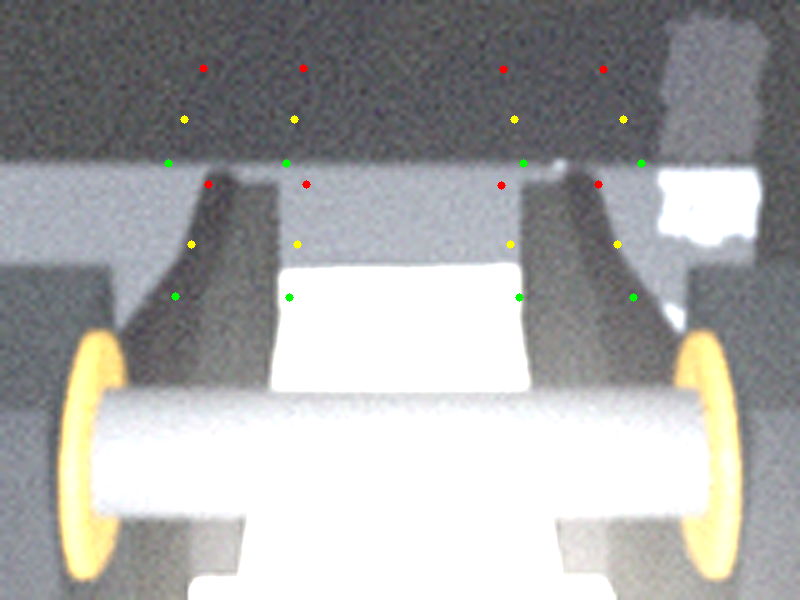

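The green points (TCP + 35 mm) land on the visible fingertip corners at (286,163) and (523,163), confirming the offset. I'll lower 20 mm more, putting the tips at about 0.033, and look again.

```bash
python3 -m pendant '[0,0,-0.25,0,0,0,30, 0,0,-0.25,0,0,0,30, 0,0,0,0,0,0,30, 0,0,0,0,0,0,30]'
python3 - <<'E'
from h import *
w=env.read_camera("wrist");crop(w,180,190,160,120,5,"w10.png")
c=env.read_camera("side");im=cv2.convertScaleAbs(cv2.resize(c["image"][120:200,150:250,::-1],None,fx=7,fy=7,interpolation=cv2.INTER_CUBIC),alpha=1.5);cv2.imwrite("pics/s10.png",im)
E
```

```text
time_s: 6.85
tool_pos: [0.4354, 0.0669, -0.0021]
tool_rot: [-90.0, 0.0, 9.4]
force: [0.3, 0.2, -0.0]
grip_width: 0.0298
```

View pics/s10.png

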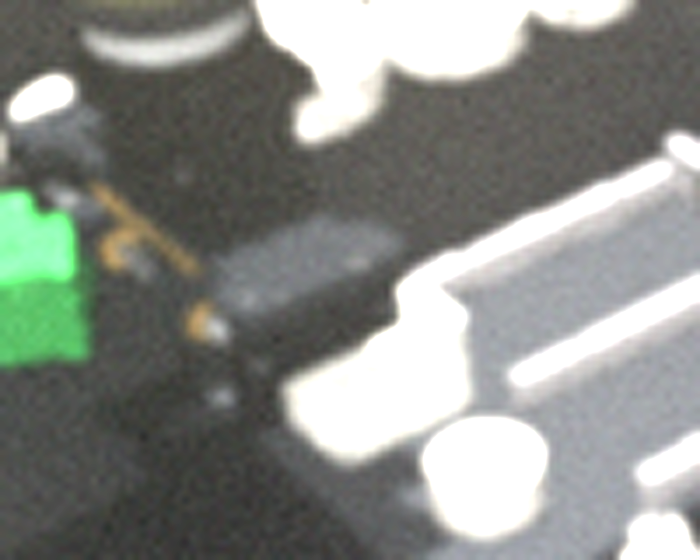

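View pics/w10.png

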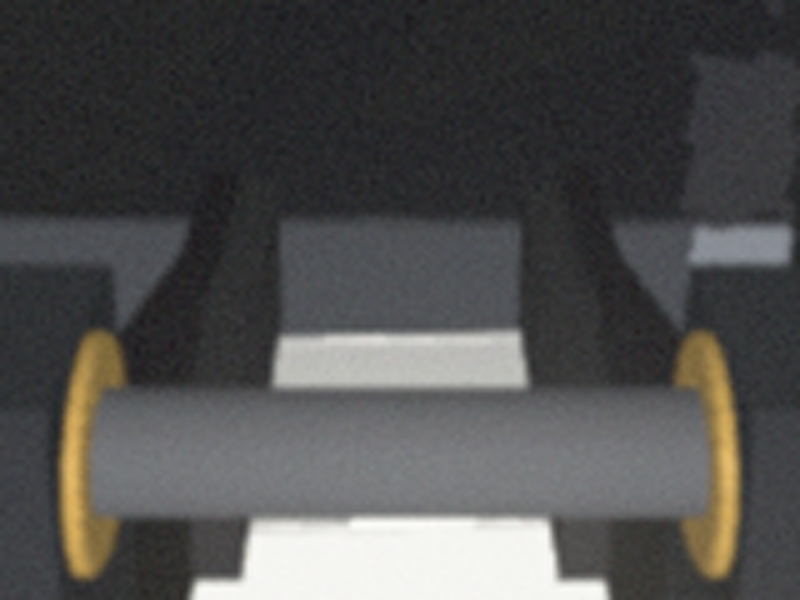

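Run:
```python
from h import *
from scipy.optimize import least_squares
w=env.read_camera("wrist");s=env.read_camera("side")
for a,b in(((197,281),(179.3,165.7)),((323,281),(167,155.7))):
    f=lambda P:np.r_[proj(w,[P])[0]-a,proj(s,[P])[0]-b]
    r=least_squares(f,[.43,.07,.1]);print(r.x.round(4),r.fun.round(1))
# side grey plate corners & lowest dark edge at guessed planes
S=lambda p:(np.array(p)+.5)/7-.5+[150,120]
for z in(.06,.08,.1,.12):print(z,back(s,S([[405,240],[250,315],[405,285]]),z)[:,:2].round(3).tolist())
```

```text
[0.4241 0.0396 0.1043] [-0.  -0.2  0.7 -1. ]
[0.4062 0.0828 0.1194] [-0.  -0.1  0.6 -0.9]
0.06 [[0.536, 0.111], [0.455, 0.094], [0.521, 0.079]]
0.08 [[0.525, 0.082], [0.447, 0.066], [0.511, 0.051]]
0.1 [[0.514, 0.054], [0.439, 0.038], [0.5, 0.024]]
0.12 [[0.503, 0.026], [0.431, 0.011], [0.49, -0.003]]
```

The gripper body parts triangulate at z≥0.09, clear of the lid. I'll push again.

```bash
python3 -m pendant '[0.2,0.034,0,0,0,0,30, 0.2,0.034,0,0,0,0,30, 0.2,0.033,0,0,0,0,30, 0.2,0.033,0,0,0,0,30, 0,0,0,0,0,0,30]'
python3 - <<'E'
from h import *
crop(env.read_camera("wrist"),180,190,160,120,5,"w11.png")
crop(env.read_camera("side"),170,130,130,90,6,"s11.png")
E
```

```text
time_s: 7.68
tool_pos: [0.4684, 0.0724, -0.002]
tool_rot: [-90.0, -0.1, 9.4]
force: [0.9, 0.3, -0.1]
grip_width: 0.03
```

View pics/s11.png

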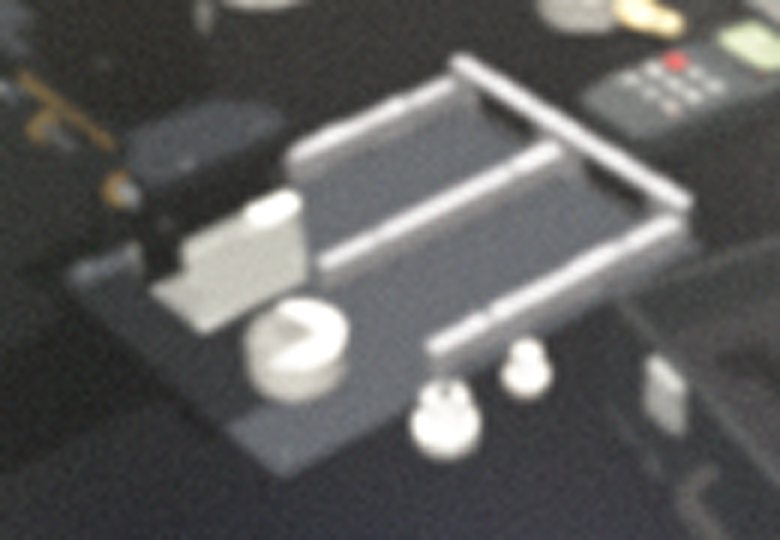

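View pics/w11.png

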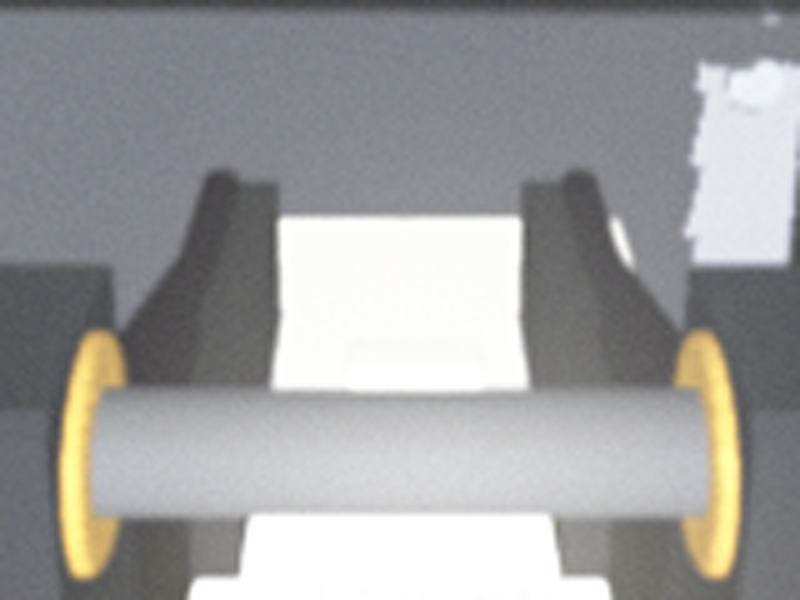

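```bash
cat > chk.py <<'E'
from h import *
s=env.read_camera("side");R=(.590,.0475,np.radians(9.2))
def rk(P):
    d=P[:,:2]-R[:2];c,n=np.cos(R[2]),np.sin(R[2]);return np.c_[c*d[:,0]+n*d[:,1],c*d[:,1]-n*d[:,0]].round(4)
S=lambda p,k=6,o=(170,130):(np.array(p)+.5)/k-.5+list(o)
E
python3 - <<'E'
from chk import *
print("box bottom right edge",rk(back(s,S([[205,334],[306,282]]),.004)).tolist())
print("box top far right",rk(back(s,S([[300,205]]),.052)).tolist())
print("mid rail end centre",rk(back(s,S([[322,265]]),.022)).tolist())
print("tool",rk(np.array([env.get_obs()["tool_pos"]])))
w=env.read_camera("wrist")
print("near bottom L..R visible",rk(back(w,S([[280,215],[520,215],[612,218]],5,(180,190)),.004)).tolist())
E
```

```text
box bottom right edge [[-0.1048, 0.01], [-0.041, 0.0113]]
box top far right [[-0.0396, 0.0121]]
mid rail end centre [[-0.0391, -0.0025]]
tool [[-0.1165  0.0441]]
near bottom L..R visible [[-0.1046, 0.0255], [-0.1048, 0.0617], [-0.1043, 0.0756]]
```

The box has moved 15 mm and squared up to the fingers. Its right face is about 9 mm clear of the mid rail, and 162 mm remain. I'll continue straight.

```bash
python3 -m pendant '[0.2,0.0325,0,0,0,0,30, 0.2,0.0325,0,0,0,0,30, 0.2,0.0325,0,0,0,0,30, 0.2,0.0325,0,0,0,0,30, 0.2,0.0325,0,0,0,0,30, 0,0,0,0,0,0,30]'
python3 - <<'E'
from h import *
crop(env.read_camera("wrist"),180,170,160,120,5,"w12.png")
crop(env.read_camera("side"),170,130,130,90,6,"s12.png")
E
```

```text
time_s: 8.62
tool_pos: [0.5088, 0.0791, -0.0018]
tool_rot: [-90.0, -0.1, 9.4]
force: [0.2, 0.0, -0.5]
grip_width: 0.0296
```

View pics/s12.png

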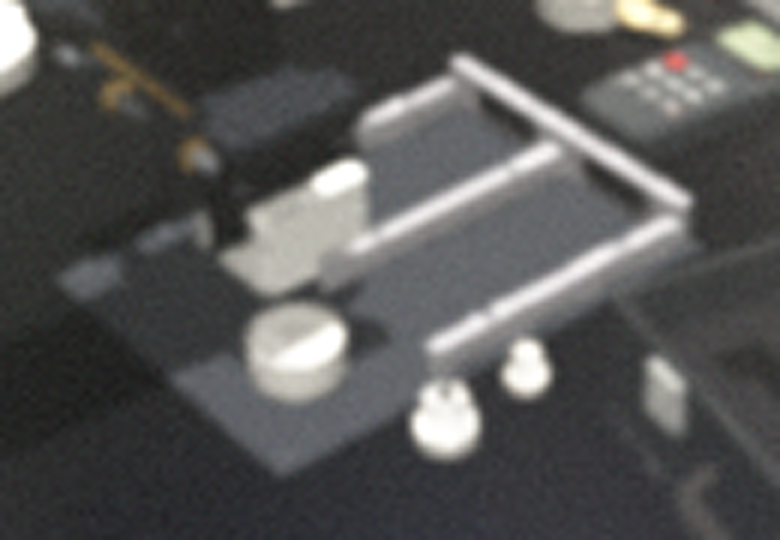

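View pics/w12.png

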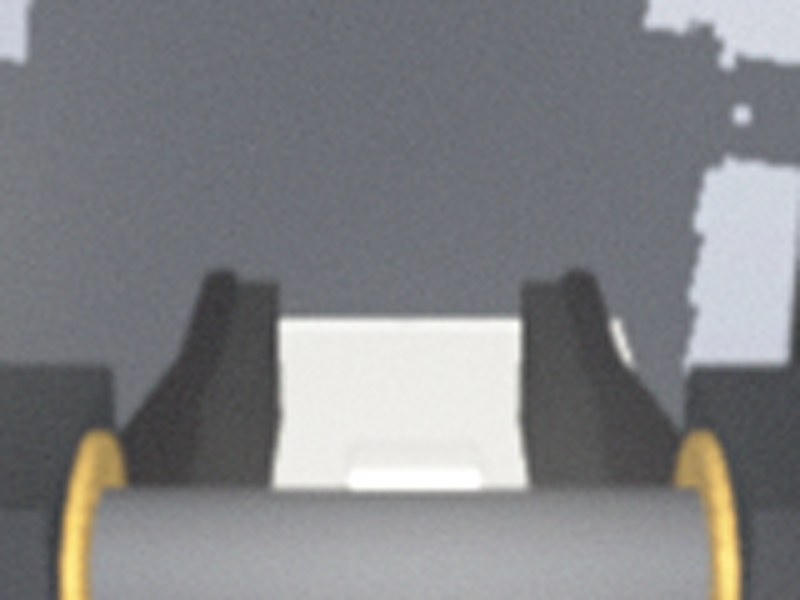

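```bash
python3 - <<'E'
from chk import *
print("box top far right",rk(back(s,S([[368,172]]),.052)).tolist())
print("box bottom near right",rk(back(s,S([[272,294]]),.004)).tolist())
print("mid rail top centreline",rk(back(s,S([[360,245],[560,150]]),.022)).tolist())
print("tool",rk(np.array([env.get_obs()["tool_pos"]])))
E
python3 -m pendant '[0.2,0.0325,0,0,0,0,30, 0.2,0.0325,0,0,0,0,30, 0.2,0.0325,0,0,0,0,30, 0.2,0.0325,0,0,0,0,30, 0.2,0.0325,0,0,0,0,30, 0,0,0,0,0,0,30]'
python3 - <<'E'
from h import *
crop(env.read_camera("wrist"),180,170,160,120,5,"w13.png")
crop(env.read_camera("side"),170,130,130,90,6,"s13.png")
E
```

```text
box top far right [[0.004, 0.0127]]
box bottom near right [[-0.0603, 0.0147]]
mid rail top centreline [[-0.0142, -0.0016], [0.1207, -0.004]]
tool [[-0.076   0.0442]]
time_s: 9.52
tool_pos: [0.5489, 0.0855, -0.0018]
tool_rot: [-90.0, -0.1, 9.4]
force: [-0.0, 0.2, 0.1]
grip_width: 0.03
```

View pics/s13.png

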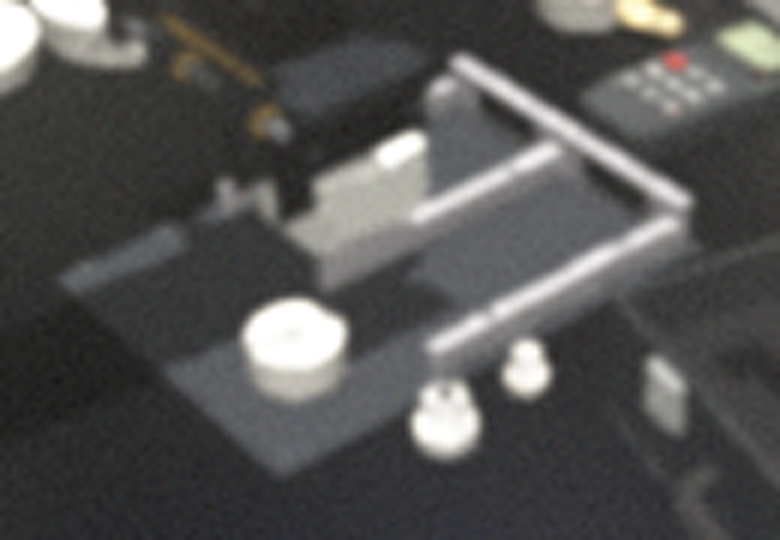

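View pics/w13.png

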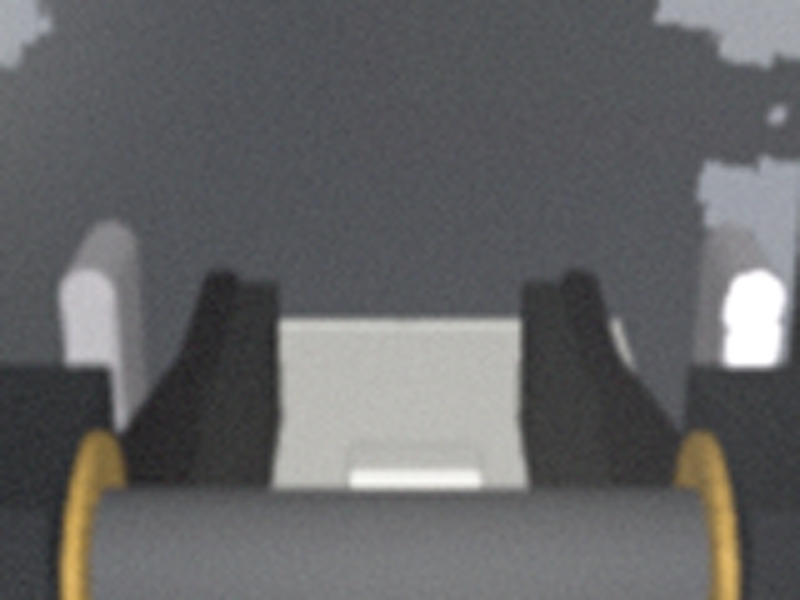

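The box is centred between the rails: their inner edges are at columns 117 and 725, and the tab is at 415. About 81 mm remain.

```bash
python3 -m pendant '[0.2,0.0325,0,0,0,0,30, 0.2,0.0325,0,0,0,0,30, 0.2,0.0325,0,0,0,0,30, 0.2,0.0325,0,0,0,0,30, 0.2,0.0325,0,0,0,0,30, 0.2,0.0325,0,0,0,0,30, 0.2,0.0325,0,0,0,0,30, 0.2,0.0325,0,0,0,0,30, 0,0,0,0,0,0,30]'
python3 - <<'E'
from h import *
crop(env.read_camera("wrist"),180,170,160,120,5,"w14.png")
crop(env.read_camera("side"),170,130,130,90,6,"s14.png")
E
```

```text
time_s: 10.75
tool_pos: [0.6128, 0.096, -0.0018]
tool_rot: [-90.0, -0.1, 9.4]
force: [-0.4, 0.1, -0.5]
grip_width: 0.03
```

View pics/s14.png

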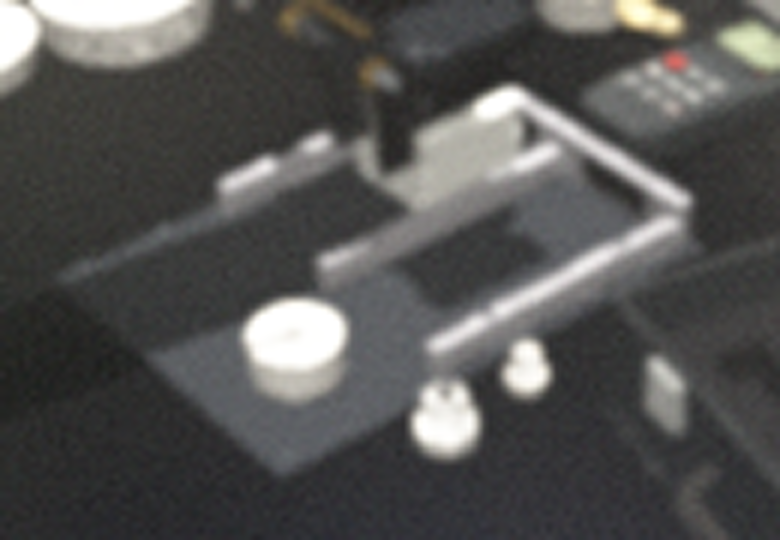

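View pics/w14.png

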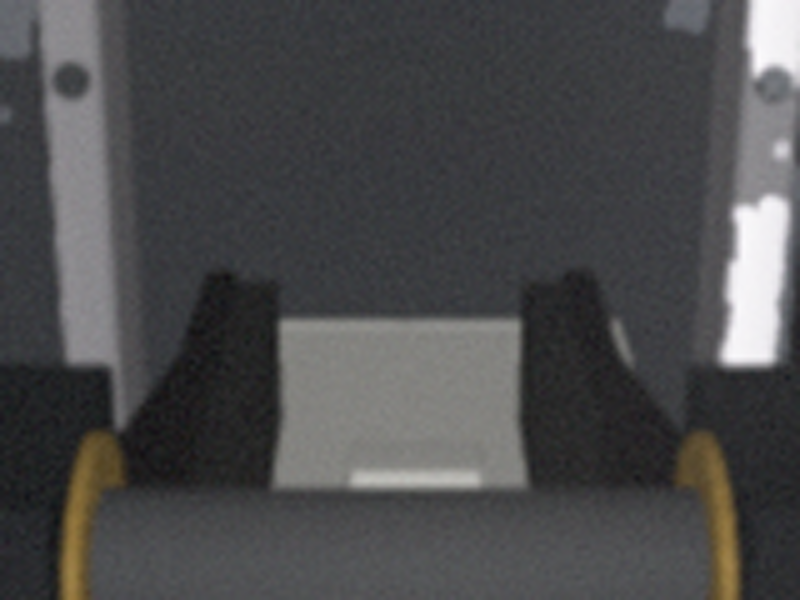

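About 16 mm remain, and the box is still centred. I'll slow down and watch the force.

```bash
python3 -m pendant '[0.1,0.016,0,0,0,0,30, 0.1,0.016,0,0,0,0,30, 0.1,0.016,0,0,0,0,30, 0,0,0,0,0,0,30]'; for i in 1; do python3 -m pendant '[0.04,0.0065,0,0,0,0,30, 0.04,0.0065,0,0,0,0,30, 0,0,0,0,0,0,30]'; done; python3 -m pendant '[0.025,0.004,0,0,0,0,30, 0,0,0,0,0,0,30]'
```

```text
time_s: 11.35
tool_pos: [0.6241, 0.0979, -0.0019]
tool_rot: [-90.0, -0.1, 9.4]
force: [-1.6, -0.7, 0.6]
grip_width: 0.0297
time_s: 11.72
tool_pos: [0.6268, 0.0983, -0.0019]
tool_rot: [-90.0, -0.0, 9.4]
force: [-2.7, 0.8, 1.5]
grip_width: 0.0299
time_s: 11.98
tool_pos: [0.6277, 0.0984, -0.0019]
tool_rot: [-90.0, -0.0, 9.4]
force: [-2.3, -0.9, 1.9]
grip_width: 0.03
```

```bash
python3 -m pendant '[0.025,0.004,0,0,0,0,30, 0,0,0,0,0,0,30]'|sed -n '2p;4p'; python3 -m pendant '[0.025,0.004,0,0,0,0,30, 0,0,0,0,0,0,30]'|sed -n '2p;4p'
python3 - <<'E'
from h import *
crop(env.read_camera("wrist"),180,170,160,120,5,"w15.png")
crop(env.read_camera("side"),220,130,70,50,11,"s15.png")
E
```

```text
tool_pos: [0.6283, 0.0986, -0.002]
force: [-4.0, 0.0, 2.0]
tool_pos: [0.6284, 0.0986, -0.002]
force: [-6.5, -0.7, 4.0]
```

View pics/s15.png

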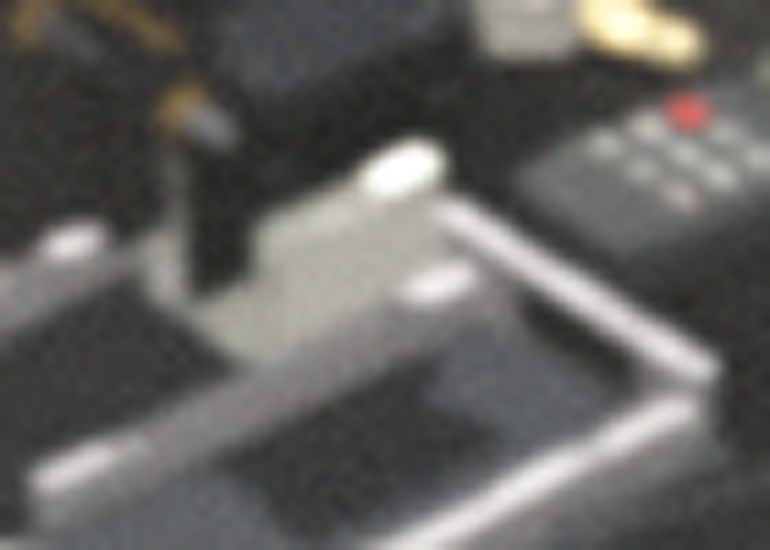

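View pics/w15.png

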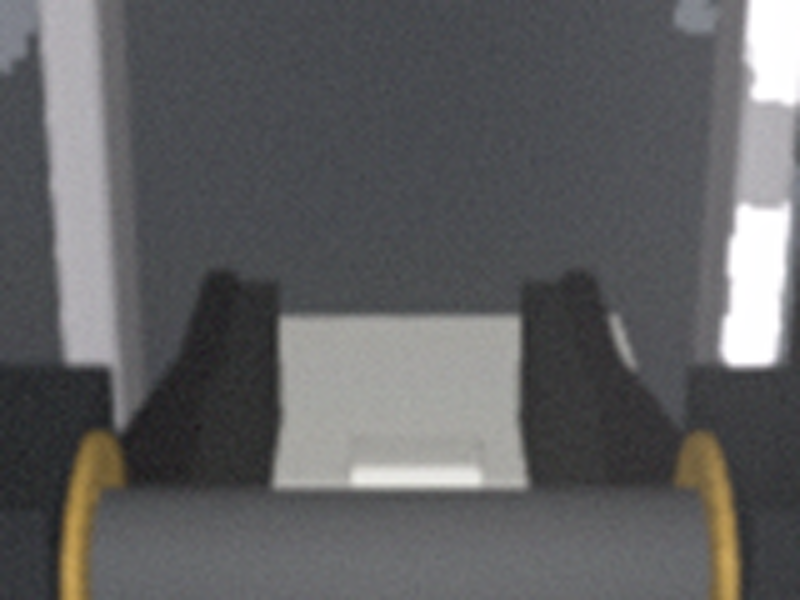

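It stalled at x = 0.6284 with the force rising to 6.5 N, so the box is against the pad. I'll back off straight along the lane.

```bash
python3 -m pendant '[-0.1,-0.016,0,0,0,0,30, -0.2,-0.0325,0,0,0,0,30, -0.3,-0.049,0,0,0,0,30, -0.3,-0.049,0,0,0,0,30, -0.3,-0.049,0,0,0,0,30, 0,0,0.5,0,0,0,30, 0,0,1,0,0,0,30, 0,0,1,0,0,0,30, 0,0,1,0,0,0,30, 0,0,1,0,0,0,30]'
python3 -m pendant '[-0.8,-0.13,0.5,0,0,0,30, -0.8,-0.13,0,0,0,0,30, -0.8,-0.13,0,0,0,0,30, -0.8,-0.13,0,0,0,0,30, 0,0,0,0,0,0,30, 0,0,0,0,0,0,30]'
python3 - <<'E'
from h import *
c=env.read_camera("wrist");cv2.imwrite("pics/w16.png",c["image"][:,:,::-1])
crop(env.read_camera("side"),170,120,130,90,6,"s16.png")
crop(env.read_camera("top"),160,120,110,110,5,"t16.png")
E
```

```text
time_s: 13.82
tool_pos: [0.5823, 0.0908, 0.1813]
tool_rot: [-90.0, -0.2, 9.4]
force: [1.6, -0.2, 0.1]
grip_width: 0.0298
time_s: 14.58
tool_pos: [0.4547, 0.0702, 0.1994]
tool_rot: [-89.9, -0.2, 9.4]
force: [0.2, -0.6, -0.5]
grip_width: 0.0303
```

View pics/s16.png

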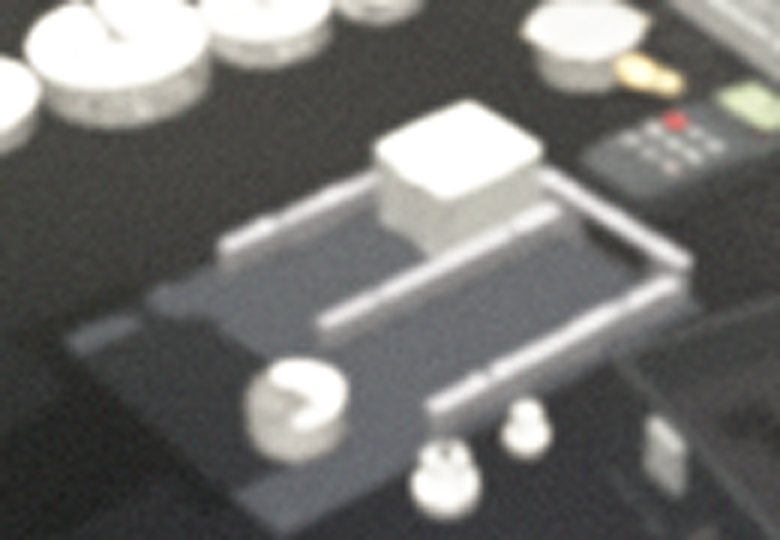

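View pics/t16.png

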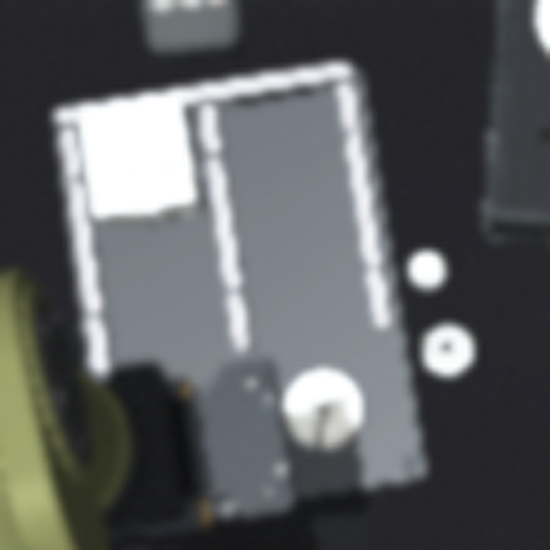

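View pics/w16.png

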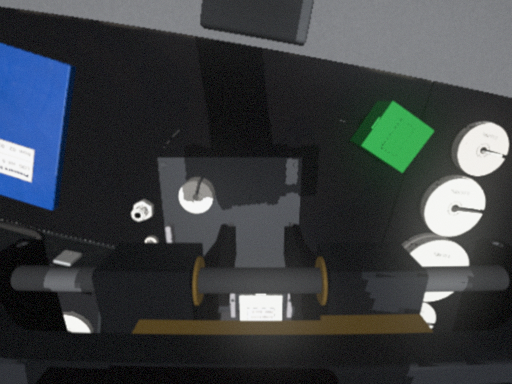

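```bash
sed -i '/^for nm/,$d' fit.py
cat >> fit.py <<'E'
s2=lambda p:(np.array(p)+.5)/6-.5+[170,120]
R,_=fit([("top",RP,rt),("side",RS,rs)],[.6,0,.1])
for R,l in ((fit([("top",RP,rt)],[.6,0,.1])[0],[("top",B[2:],t([[196,203],[93,219]]))]),(fit([("side",RS,rs)],[.6,0,.1])[0],[("side",B,s2([[465,100],[541,150],[447,197],[376,150]]))])):
    b,e=fit(l,[.67,.1,.16]);d=b[:2]-R[:2];c,sn=np.cos(R[2]),np.sin(R[2])
    print("rack x,y",(c*d[0]+sn*d[1]).round(4),(c*d[1]-sn*d[0]).round(4),"rel deg",np.degrees(b[2]-R[2]).round(1),e)
E
python3 fit.py
```

```text
rack x,y 0.0866 0.0429 rel deg -0.8 [[-0.4, 0.1], [0.4, -0.1]]
rack x,y 0.0873 0.0468 rel deg 2.0 [[0.2, 0.7], [0.1, -0.2], [0.2, -0.2], [-0.5, -0.2]]
```

Top and side both put the box at rack (0.087, 0.045) ± 2 mm. Home is (0.089, 0.0455) and the window is 0.084–0.094, and the stall force confirms contact. The weight and fittings are unmoved and the robot is clear, so I'm handing in.

```bash
python3 -c "
from cell import env
print(env.sign_off())"
```

```text
the job is handed in; nothing more can be done
None
```

I pushed the white box down the left lane with both fingertips until it stalled against the stop pad at 6.5 N. I then backed off, raised the arm clear and handed the job in at about 15 s of the 40 s allowed.

**One surprise:** the first approach passed over the lid without touching the box. The pictures put the fingertips about 35 mm above the reported TCP, against the description that the TCP is at the fingertips. I backed off, went lower and pushed again.

**Last checks**
- **Position:** the box origin is at rack x = 0.0866 m (top camera) and 0.0873 m (side camera). Home is 0.089 m, and the window is 0.084–0.094 m.
- **Sideways:** y is 0.043 m (top) and 0.047 m (side); the lane's middle is 0.0455 m.
- **Heading:** −0.8° (top) and +2.0° (side) relative to the lane. The cameras differ by about 4 mm in y and 3° here, but both readings are well within limits.
- **Rails:** box and fingers stayed centred between the rails in every picture, and the force showed no rail contact.
- **Bystanders:** the weight, fitting and plug looked unmoved in the last pictures. I did not recheck the hex keys or driver, but the arm never went near them.
- **Tilt:** the near bottom edge shifted by about 1 pixel during the final press. In the side view the box stands flat again after release; I did not measure its tilt.

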